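# Wedge a copper tube tight in a clamp block

## Task

Take the loose wooden wedge from its stand, stand it tip down in the slot behind the clamp block's sliding jaw and let go of it, so that it still sits loose. Then tap or press it down on its head with the closed fingers, a little harder each time, until it holds the copper tube tight and no longer sinks under a push of about 12 N; keep every push well under 25 N, or the tube will be dented. Leave the wedge in the slot and do not disturb the things lying round about.

Things in the scene. Friction and masses are not known exactly. Their poses are not given: they have to be found in the camera images.
- clamp: Brown wooden clamp block fixed to the table; base board 165 x 110 x 30 mm (own x -50 to 115, y -55 to 55), upright parts to 100 mm high. Origin on the underside, below the face of the fixed abutment; z up; x runs level from abutment (face upright at x = 0) across slot, sliding jaw, tube, end stop. Two plywood cheeks (y = +-15 to +-26) close the slot's sides.
- slot_mouth (a point): Middle of the slot's open top, 100 mm above the table, 5.5 mm from the abutment face; axes as clamp. Slot: 30 mm wide along y; along x about 11 mm here with the jaw back, narrowing downward 1 in 6 as the jaw's face slopes; floor 30 mm above the table. The wedge's tip centre may be 2 mm off this point along x or y and still enter.
- jaw: Dark wooden sliding jaw, 29 mm wide, between slot and tube; origin at clamp's when fully back. Slides up to 12 mm along +x of the clamp with about 1 N of friction as the wedge pushes it; starts within 0.6 mm of fully back.
- tube: Copper tube, 200 mm long, 14 mm thick, lying loose along y of the clamp on its base board between jaw and a rubber-faced aluminium end stop. The stop's distance differs each time and is not reported: 1.5 to 6 mm of play must be taken up before the tube is gripped. Origin on the underside at mid length.
- wedge_center (a point): Centre of the loose light wooden wedge (about 60 g), 100 mm long, 26 mm wide along y. z from tip to head, x from its straight face to its sloping face; 6 mm thick at the tip, 22.7 at the head, 14.3 here. Waits upright, tip down, leaning up to 2 degrees. Grip it by its parallel 26 mm sides (close along y) in the upper 40 mm.
- wedge_tip (a point): Centre of the wedge's 6 mm tip (4.2 mm back along x and 50 mm down from its centre); same axes. In the slot the wedge's x must point along x of clamp: straight face on the abutment, sloping face on the jaw. With the jaw back it comes to rest with the tip about 70 mm above the table and locks 7 to 40 mm deeper.
- wedge_head (a point): Middle of the wedge's flat head, 22.7 x 26 mm, where it is tapped (8.3 mm along x and 100 mm up from its tip); same axes. Because of friction the grip on the tube is about 0.6 to 0.9 of the push on the head; it stays when the push is taken away.
- stand: Small grey plastic stand fixed to the table, 64 x 66 mm, 48 mm high; the wedge stands in its pocket, tip 8 mm above the table, axes as the wedge's. Origin on the underside, below the wedge's tip. Clamp block and stand may have changed sides.
- masking_tape: Roll of masking tape, 92 mm wide, 25 mm high, lying flat; bystander. Origin under its centre.
- brush: Orange hand brush, 57 x 154 x 91 mm; bystander. Origin under its centre.
- box_cutter: Yellow box cutter, 22 x 175 x 18 mm; bystander. Origin under its centre.
- pencil: Red pencil, 7 x 142 mm; bystander. Origin under its centre.
Things that resemble listed ones, but are neither listed nor needed, are in the scene too. What is shaped like the clamp but turquoise is not meant. Of the things that look like the tube, the larger one is meant.

How it is judged:
On the way, in this order (a step that is already met when the one before it is completed fails the run):
1. the wedge stands in the slot by itself, fingers off it, the tube not yet gripped (under 6 N) (x of wedge_tip in the frame of clamp between -0.004 and 0.012 m and y of wedge_tip in the frame of clamp between -0.006 and 0.006 m and z of wedge_tip in the frame of clamp below 0.085 m and angle between wedge_tip's own z axis and vertical below 0.12 rad and contact force between the fingers and wedge below 0.05 N and contact force between jaw and tube below 6 N), for 0.2 s.
2. the wedge has been driven so that the jaw grips the tube with more than 7 N (x of wedge_tip in the frame of clamp between -0.004 and 0.012 m and y of wedge_tip in the frame of clamp between -0.006 and 0.006 m and z of wedge_tip in the frame of clamp below 0.085 m and angle between wedge_tip's own z axis and vertical below 0.12 rad and contact force between jaw and tube above 7 N), for 0.2 s.
At the end, for the whole second after the job is handed in: The wedge stands let go and at rest in the slot, upright within 7 degrees, its tip at least 15 mm below the slot's mouth, and by itself keeps the jaw gripping the tube with more than 7 N (all of step 2 and contact force between the fingers and wedge below 0.05 N and linear speed of wedge below 0.01 m/s); the robot touches nothing.
It fails at once if the tube is squeezed with more than 20 N and dented (contact force between jaw and tube above 20 N).
It fails at once if the masking tape is moved by more than 30 mm (distance of masking_tape from where it was at the start of the episode above 0.03 m).
It fails at once if the brush is moved by more than 30 mm (distance of brush from where it was at the start of the episode above 0.03 m).
It fails at once if the box cutter is moved by more than 30 mm (distance of box_cutter from where it was at the start of the episode above 0.03 m).
It fails at once if the pencil is moved by more than 30 mm (distance of pencil from where it was at the start of the episode above 0.03 m).
It also fails if it takes over 64 s, if anything falls off the work surface, if the arm or the gripper's body presses on something with over 40 N, if the wrist force passes 120 N, or if a joint passes its speed limit or range.

## Robot

A 7-joint arm with a two-finger parallel gripper is mounted at the origin on a cart in front of the work surface, level with it; the furniture and walls round the work are solid. World frame = base frame: x ahead of the robot, y to its left, z up, the work surface at z = 0. Lengths are in m, angles in rad, forces in N, time in s.
With the tool pointing down it reaches from about 0.35 to 0.9 m from the base axis. Payload 7.2 kg.
Tool frame: the origin (TCP) lies between the finger pads; the fingertips stand 14 mm ahead of it and the grasp point (between the pads) lies 5 mm behind it; z points along the fingers, y is the line along which they close (so a half turn about z gives the same grasp; the last joint's range is limited). The gripper opens to 88 mm and grips with 3 to 60 N. Pads are 20 mm wide; open, the fingers measure 115 mm over their backs; the gripper's body (75 mm by 178 mm) begins 61 mm behind the grasp point.
Start: joints at [1.062, 0.411, -0.013, 1.596, 0.006, 1.134, -0.082], TCP at [0.267, -0.565, 0.237] pointing down, gripper open.
Joint ranges: [-2.95, 2.95], [-0.29, 1.99], [-1.47, 1.44], [0.14, 2.54], [-1.03, 4.17], [0.13, 1.85], [-2.86, 2.86]. Speed limits (rad/s): [2.39, 2.39, 3.01, 3.01, 3.14, 3.14, 3.14].

## Interface

Orientations are given as a unit quaternion [w, x, y, z].
In Python, from station import monitor, cams, bot gives the robot as it stands.
- The arm moves only by the tool jog_arm, never from a script. Its argument "increments" is a list of rows, each a list of 7 numbers: the shift along the tool's x, y, z in mm, then the turn, a rotation vector about the tool's x, y, z in rad, then the closure, from 0 (fully open) to 1 (shut). A call has 1 to 12 rows; each row is the pose to reach, as a shift and turn from the pose commanded when the call began, along the tool's axes at that moment; what a row does not reach only later rows make up. A row lasts 1/8 s, in which the tool goes at most 62.5 mm and 10.7 degrees, less where a joint would pass 70% of its speed; a pose out of reach is approached as far as the arm can. A call with a gripper value outside its range is refused whole. The fingers move at their own pace and stop on an object; "squeeze" is the grip in N (left out, the last holds). Time passes only in rows, so rows that repeat a pose let the fingers close. It gives the time, the measured TCP pose, the force, the opening and the grip force at its end, in the units of the state.
- monitor.get_obs(): the state, without advancing time (a new reading comes with each control period).
- cams.get_image(name): name is "scene" or "top" or "wrist"; returns the picture (384x512x3 uint8, red, green, blue); there is no depth.
- cams.camera_model(name): a dict with "fovy" (degrees; the focal length in pixels is half the picture's height over the tangent of half this angle, whatever the lens; pixels are square), "cx", "cy" (the principal point, pixels), "rvec" (rotation vector, rad) and "tvec" (3), from world to camera coordinates, as OpenCV has them. Camera axes: x right, y down, z forward; pixel columns grow to the right and rows downward; lengths in m; the calibration is good to about 2 mm. The wrist camera is an equidistant fisheye: a pixel r from the principal point sees the ray r / f radians off the axis. A picture is of the moment at which its call begins: read the wrist's pose just before it. camera_model takes no time and is no camera call; for the wrist camera it gives the pose at the moment of the call.
- bot.close_job(): hands the job in; it is judged then, once.
The state is a dict: "clock": time; "joints": joint angles; "joint_velocities": joint speeds; "effort": joint torques, N m; "tool_pos": TCP position; "tcp_rot": TCP orientation; "ft_force": force on the tool from outside, world axes, zero at the start; "wrist_torque": the same for the moment, N m; "width": opening from 0.0 (shut) to 1.0 (fully open); "finger_force": force on a finger pad.
Only numpy, scipy, OpenCV 4.12 (cv2) and the standard library are available. Lean on these libraries where they do the work, as an engineer would, in place of code of your own. Each camera call takes 0.05 s, during which the arm holds its last target. There are 200 camera calls.

## Working session

There is one attempt and no reset: what is moved stays moved. The work goes in short steps, Python scripts to look and compute and a tool call to move; the robot and the scene stay as the last step left them, time stands still between calls to the robot, and variables do not carry over. Pictures are saved under pics/ and viewed, at most 10 in all, crops included, and the job is handed in when it is done.

Besides the shell and the picture viewer there is one more tool, called after "Emit:" as name(argument=value, ...), one argument or row to a line, values as JSON. jog_arm: Moves the arm, as the interface text tells. Its arguments: {"type":"object","properties":{"increments":{"type":"array","items":{"type":"array","items":{"type":"number"}}},"squeeze":{"type":"number"}},"required":["increments"]}

```bash
mkdir -p pics; ls; python3 - <<'E'
from station import monitor,cams,bot
import cv2,numpy as np
o=monitor.get_obs();print({k:np.round(v,3) for k,v in o.items()})
for n in ["scene","top"]:
    print(cams.camera_model(n)); cv2.imwrite(f"pics/{n}0.png",cv2.resize(cams.get_image(n)[:,:,::-1],(800,600),interpolation=cv2.INTER_CUBIC))
E
```

```text
pics
{'clock': np.float64(0.0), 'joints': array([ 1.062,  0.412, -0.013,  1.597,  0.006,  1.134, -0.082]), 'joint_velocities': array([-0.   ,  0.001, -0.001,  0.   ,  0.001, -0.002,  0.002]), 'effort': array([-0.0000e+00, -5.8795e+01,  6.4100e-01, -2.9108e+01, -5.4000e-02,
        1.8000e-02,  0.0000e+00]), 'tool_pos': array([ 0.266, -0.565,  0.236]), 'tcp_rot': array([-0.001,  0.976,  0.219, -0.   ]), 'ft_force': array([-0.328,  0.088, -0.257]), 'wrist_torque': array([-0.066, -0.05 , -0.007]), 'finger_force': np.float64(0.0), 'width': np.float64(1.003)}
{'fovy': 53.2208499147515, 'cx': 250.80010210313836, 'cy': 192.24481027989052, 'rvec': array([ 2.35195674, -0.72822155,  0.28528815]), 'tvec': array([-0.30620578,  0.46642738,  0.85529505])}
{'fovy': 53.508298221608634, 'cx': 248.67340936782117, 'cy': 193.18211913778873, 'rvec': array([ 2.14709634, -2.20436194,  0.09926029]), 'tvec': array([0.30344046, 0.57037475, 1.21538358])}
```

View pics/scene0.png

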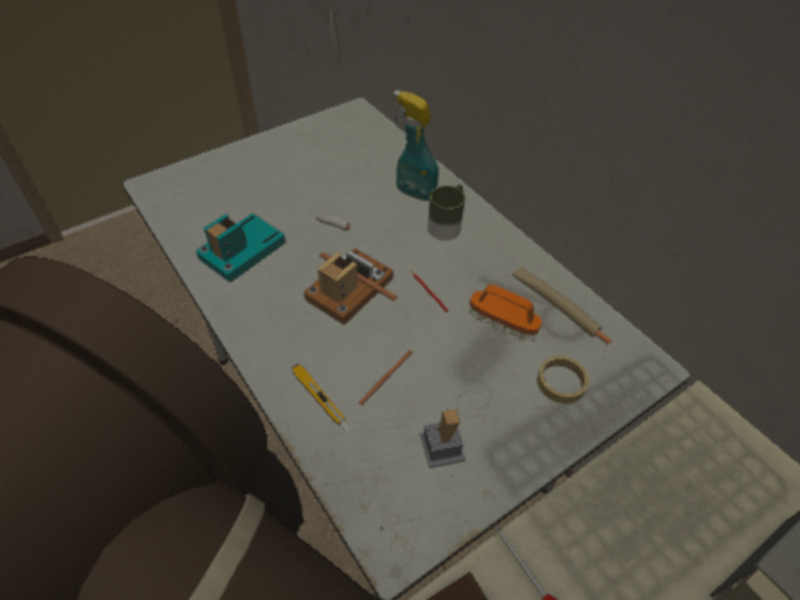

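View pics/top0.png

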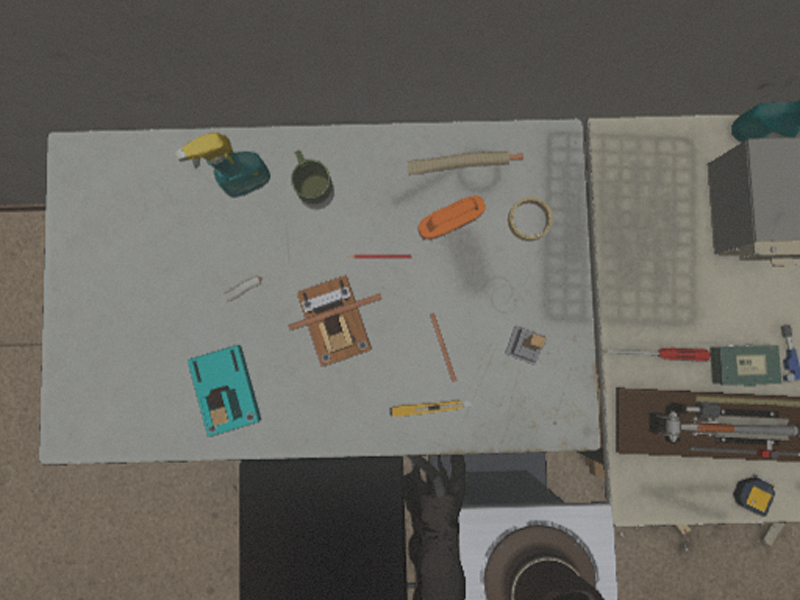

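The brown clamp is at top (333,320), with abutment block low and aluminium stop high, so its x points up-left. The turquoise lookalike is at (222,390). The grey stand with the wedge is at (527,343). Tube candidates are the long one on the clamp (335,312), which is larger and so the one meant, and the short loose one (444,347). I'll confirm with an enlarged crop.

```bash
cat > h.py <<'E'
from station import monitor,cams,bot
import cv2,numpy as np
from scipy.spatial.transform import Rotation as R
def K(m):
    f=192/np.tan(np.radians(m['fovy']/2)); return np.array([[f,0,m['cx']],[0,f,m['cy']],[0,0,1.]])
def ray(m,uv,fish=False):
    k=K(m); d=np.array([(uv[0]-m['cx'])/k[0,0],(uv[1]-m['cy'])/k[0,0]])
    if fish:
        t=np.linalg.norm(d); d=np.r_[d/t*np.sin(t),np.cos(t)] if t>1e-9 else np.r_[0,0,1.]
    else: d=np.r_[d,1]
    r=R.from_rotvec(m['rvec']); return -r.inv().apply(m['tvec']), r.inv().apply(d)
def at_z(m,uv,z,fish=False):
    c,d=ray(m,uv,fish); return c+d*(z-c[2])/d[2]
def proj(m,P,fish=False):
    p=R.from_rotvec(m['rvec']).apply(np.atleast_2d(P))+m['tvec']; f=K(m)[0,0]
    if fish:
        n=np.linalg.norm(p[:,:2],axis=1); t=np.arctan2(n,p[:,2]); return np.c_[m['cx']+f*t*p[:,0]/n,m['cy']+f*t*p[:,1]/n]
    return np.c_[m['cx']+f*p[:,0]/p[:,2],m['cy']+f*p[:,1]/p[:,2]]
E
python3 - <<'E'
from h import *
t=cams.get_image("top")[:,:,::-1];s=cams.get_image("scene")[:,:,::-1]
def c(im,x,y,w,h): return cv2.resize(im[y:y+h,x:x+w],(400,300),interpolation=cv2.INTER_CUBIC)
# crops: top clamp x5, top stand x10, scene clamp x5, scene stand x8
M=np.vstack([np.hstack([c(t,180,173,80,60),c(t,317,203,40,30)]),np.hstack([c(s,185,150,80,60),c(s,260,255,60,45)])])
cv2.imwrite("pics/m1.png",np.clip(M*1.6,0,255).astype(np.uint8))
m=cams.camera_model("top")
for n,uv,z in [("clamp",(213,205),.1),("wedge",(343,217.5),.108),("cutter",(274,261),.01),("tape",(339,140),.02)]: print(n,at_z(m,uv,z))
w=cams.camera_model("wrist");print(w); print("cam pos",ray(w,(256,192))); print(R.from_quat(monitor.get_obs()['tcp_rot'],scalar_first=True).as_matrix().round(3))
E
```

```text
clamp [0.53809766 0.39837098 0.1       ]
wedge [0.4894143  0.00529976 0.108     ]
cutter [0.35633453 0.2118807  0.01      ]
tape [ 0.74777011 -0.01571299  0.02      ]
{'fovy': 65.70646984690485, 'cx': 251.53985189929753, 'cy': 186.96514256706791, 'rvec': array([-2.47147805,  1.5678835 ,  0.19653164]), 'tvec': array([-0.62413328, -0.02993914,  0.38859517])}
cam pos (array([ 0.3258991 , -0.53693104,  0.3833272 ]), array([-0.23058808, -0.12383158, -0.96540493]))
[[ 0.904  0.427 -0.   ]
 [ 0.427 -0.904  0.001]
 [-0.    -0.001 -1.   ]]
```

View pics/m1.png

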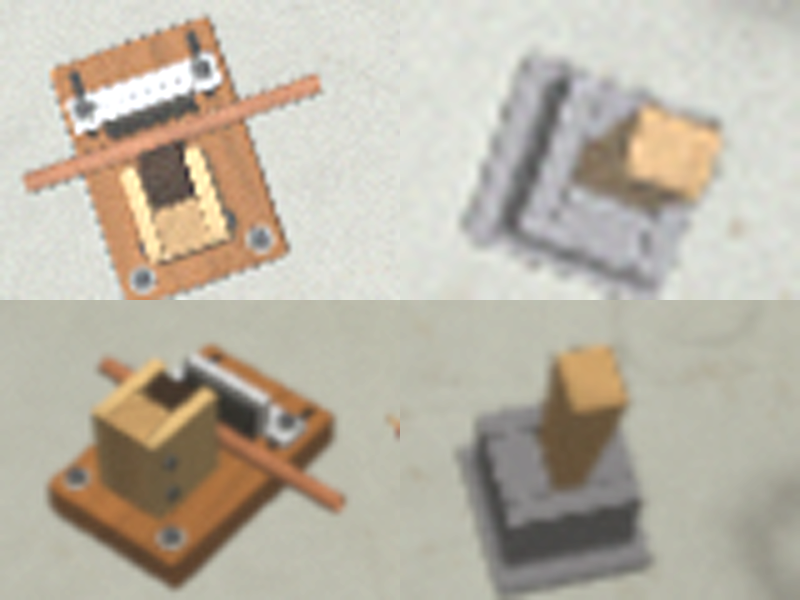

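Confirmed: the brown clamp has the larger copper tube across it, and the light wedge stands in the grey stand. I'll go over the stand with the wrist camera.

Emit:
jog_arm(
  increments=[
    [0,0,-60,0,0,0,0],
    [50,-55,-80,0,0,0.15,0],
    [90,-105,-80,0,0,0.3,0],
    [130,-150,-80,0,0,0.45,0],
    [170,-200,-80,0,0,0.6,0],
    [210,-250,-80,0,0,0.75,0],
    [250,-300,-80,0,0,0.75,0],
    [290,-345,-80,0,0,0.75,0],
    [335,-395,-80,0,0,0.75,0],
    [377,-447,-80,0,0,0.75,0],
    [377,-447,-80,0,0,0.75,0],
    [377,-447,-80,0,0,0.75,0],
  ],
)

```text
clock: 1.7
tool_pos: [0.417, 0.0015, 0.3166]
tcp_rot: [-0.0, 0.988, -0.152, -0.0]
ft_force: [-0.2, -0.5, 0.4]
width: 1.0
finger_force: 0.0
```

```bash
python3 - <<'E'
from h import *
o=monitor.get_obs();print(o['tool_pos'],o['tcp_rot'],o['joints'].round(2))
m=cams.camera_model("wrist");im=cams.get_image("wrist")[:,:,::-1];cv2.imwrite("pics/w1raw.png",im)
c,_=proj(m,[.489,.005,.108],True)[0],0;print(c,ray(m,(256,192))[0]);x,y=int(c[0])-100,int(c[1])-75
x=max(0,min(x,312));y=max(0,min(y,234));print(x,y)
cv2.imwrite("pics/w1.png",cv2.resize(np.clip(im[y:y+150,x:x+200]*1.5,0,255).astype(np.uint8),(800,600),interpolation=cv2.INTER_CUBIC))
E
```

```text
[0.41698671 0.00153664 0.31662863] [-1.06578380e-04  9.88376846e-01 -1.52023680e-01 -2.72969714e-06] [ 0.35  0.01 -0.46  1.92  0.    1.22 -1.99]
[230.26174679 111.88557161] [ 0.47956024 -0.01863868  0.46380957]
130 36
```

View pics/w1.png

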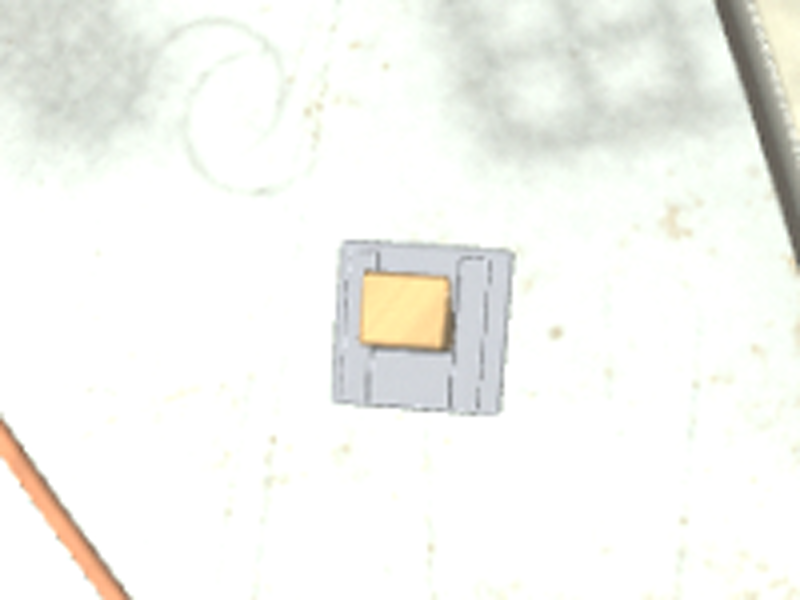

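The wrist crop shows the stand, with base corners near (343,240), (514,250), (498,415) and (333,402). The wedge head corners are (363,271), (451,276), (450,349) and (360,343), and its long (26 mm) side lies along image x.

```bash
python3 - <<'E'
from h import *
m=cams.camera_model("wrist")
def pts(L,z): return np.array([at_z(m,(130+u/4,36+v/4),z,True)[:2] for u,v in L])
yaw=lambda d:np.degrees(np.arctan2(d[1],d[0]))
for n,L,z in [("base",[(343,240),(514,250),(498,415),(333,402)],0.004),("head",[(363,271),(451,276),(450,349),(360,343)],.108)]:
    p=pts(L,z);print(n,p.round(4).tolist(),p.mean(0).round(4)); print("sides mm",[round(1e3*np.linalg.norm(p[i]-p[i-1]),1) for i in range(4)],"yaw up",yaw(p[0]-p[3]),yaw(p[1]-p[2]),"right",yaw(p[1]-p[0]),yaw(p[2]-p[3]))
t=cams.camera_model("top");s=cams.camera_model("scene")
# mosaic top stand crop head corners -> same check
L=[(645,108),(720,125),(700,200),(630,180)]
p=np.array([at_z(t,(317+(u-400)/10,203+v/10),.108)[:2] for u,v in L]);print("top head",p.mean(0))
L=[(555,350),(612,345),(627,405),(570,412)]
p=np.array([at_z(s,(260+(u-400)*.15,255+(v-300)*.15),.108)[:2] for u,v in L]);print("scene head",p.mean(0))
a=[(532,50),(470,240),(650,292)];p=np.array([at_z(t,(317+(u-400)/10,203+v/10),.004)[:2] for u,v in a]);print("top base c",(p[0]+p[2])/2)
# wedge pose hypotheses: overlay with the tip at head -/+ 8.3mm along x
im=cv2.imread("pics/w1raw.png");big=cv2.resize(np.clip(im[80:160,200:280]*1.2,0,255).astype(np.uint8),(600,600),interpolation=cv2.INTER_CUBIC)
cv2.imwrite("pics/w1b.png",big)
sb=cv2.resize(cams.get_image("scene")[255:300,265:305,::-1],(500,562),interpolation=cv2.INTER_CUBIC);cv2.imwrite("pics/s1b.png",np.hstack([sb[:,:300],big[:562,100:500]]) )
E
```

```text
base [[0.5221, 0.0234], [0.4979, -0.0376], [0.4388, -0.0124], [0.4635, 0.0469]] [0.4806 0.0051]
sides mm [np.float64(63.1), np.float64(65.6), np.float64(64.2), np.float64(64.2)] yaw up -21.847497281457876 -23.075762733259612 right -111.6308071093443 -112.5826431378549
head [[0.5016, 0.0107], [0.4919, -0.0136], [0.4712, -0.0066], [0.4813, 0.0183]] [0.4865 0.0022]
sides mm [np.float64(21.6), np.float64(26.2), np.float64(21.8), np.float64(26.9)] yaw up -20.54188215492888 -18.598092566956893 right -111.66484375140837 -112.07455403506889
top head [0.48682714 0.00126425]
scene head [0.48800786 0.0032921 ]
top base c [0.48363408 0.00271382]
```

View pics/s1b.png

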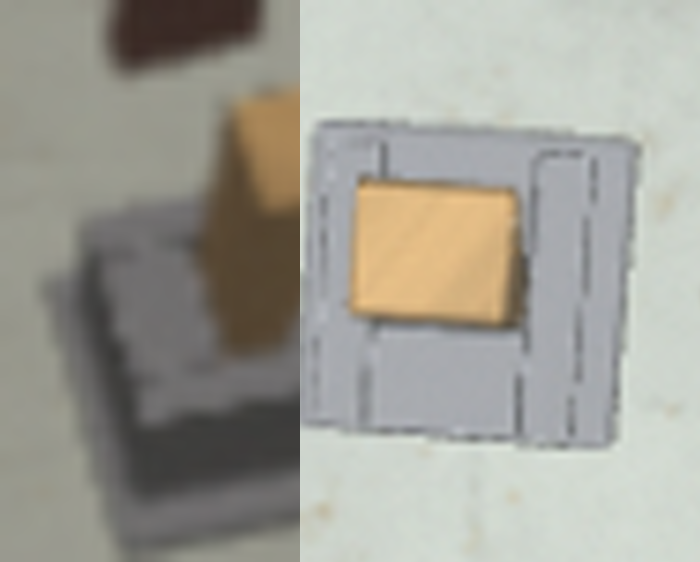

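```bash
python3 - <<'E'
from h import *
s=cams.camera_model("scene");w=cams.camera_model("wrist")
H=np.array([.487,.0022]);
for y in (-21.5,158.5):
    a=np.radians(y);ex=np.array([np.cos(a),np.sin(a)]);ey=np.array([-ex[1],ex[0]])
    for z,xs in ((.108,(-11.35,11.35)),(.048,(-11.35,1.35))):
        P=[np.r_[H+ex*x*1e-3+ey*yy,z] for x in xs for yy in (-.013,.013)]
        uv=proj(s,P); print(y,z,"scene mosaic",np.c_[400+(uv[:,0]-260)/.15,300+(uv[:,1]-255)/.15].round().tolist())
        uv=proj(w,P,True); print("   w1",((uv-[130,36])*4).round().tolist())
E
```

```text
-21.5 0.108 scene mosaic [[572.0, 418.0], [552.0, 357.0], [630.0, 406.0], [609.0, 345.0]]
   w1 [[443.0, 349.0], [356.0, 344.0], [448.0, 273.0], [360.0, 269.0]]
-21.5 0.048 scene mosaic [[559.0, 492.0], [540.0, 433.0], [590.0, 486.0], [571.0, 427.0]]
   w1 [[449.0, 343.0], [375.0, 339.0], [452.0, 307.0], [377.0, 303.0]]
158.5 0.108 scene mosaic [[609.0, 345.0], [630.0, 406.0], [552.0, 357.0], [572.0, 418.0]]
   w1 [[360.0, 269.0], [448.0, 273.0], [356.0, 344.0], [443.0, 349.0]]
158.5 0.048 scene mosaic [[595.0, 422.0], [614.0, 481.0], [564.0, 428.0], [583.0, 487.0]]
   w1 [[378.0, 275.0], [453.0, 279.0], [376.0, 311.0], [451.0, 315.0]]
```

The projected outlines fit wedge x at yaw about -22° (tip under the base centre), not the reverse. Next I'll view the clamp from close up.

Emit:
jog_arm(
  increments=[
    [-5,-50,0,0,0,-0.1,0],
    [-10,-105,10,0,0,-0.2,0],
    [-15,-160,20,0,0,-0.3,0],
    [-20,-215,30,0,0,-0.45,0],
    [-25,-270,40,0,0,-0.55,0],
    [-30,-325,50,0,0,-0.63,0],
    [-38,-396,66,0,0,-0.63,0],
    [-38,-396,66,0,0,-0.63,0],
    [-38,-396,66,0,0,-0.63,0],
  ],
)

```text
clock: 2.92
tool_pos: [0.5018, 0.3875, 0.2497]
tcp_rot: [0.001, 0.987, 0.159, -0.001]
ft_force: [0.8, 0.3, -0.1]
width: 0.999
finger_force: 0.0
```

```bash
python3 - <<'E'
from h import *
o=monitor.get_obs();print(o['tool_pos'],o['tcp_rot'],o['joints'].round(2))
m=cams.camera_model("wrist");im=cams.get_image("wrist")[:,:,::-1];cv2.imwrite("pics/w2raw.png",im)
c=proj(m,[.53,.396,.08],True)[0];print(c,ray(m,(256,192))[0]);x,y=int(c[0])-100,int(c[1])-75
x=max(0,min(x,312));y=max(0,min(y,234));print(x,y)
cv2.imwrite("pics/w2.png",cv2.resize(np.clip(im[y:y+150,x:x+200]*1.5,0,255).astype(np.uint8),(800,600),interpolation=cv2.INTER_CUBIC))
E
```

```text
[0.50176376 0.3874515  0.24971566] [ 7.07243040e-04  9.87220765e-01  1.59355815e-01 -6.20168539e-04] [-0.26  0.51 -0.7   1.52  0.34  1.24 -2.26]
[252.26625322 146.94459552] [0.56419963 0.40844576 0.39680132]
152 71
```

View pics/w2.png

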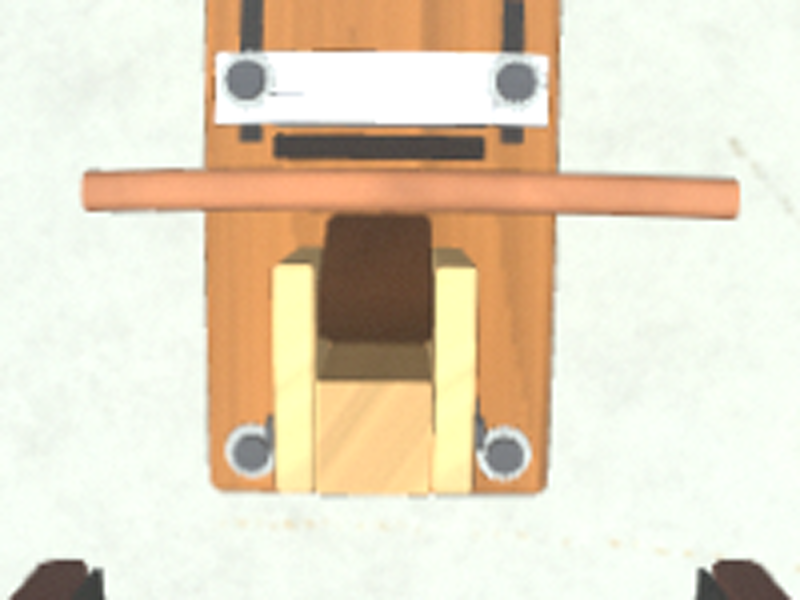

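The view shows the slot between the abutment face (top edge (316,380)–(433,380)) and the dark jaw's edge (320,342)–(432,342). The cheeks' outer edges are at u=273 and u=476.

```bash
python3 - <<'E'
from h import *
m=cams.camera_model("wrist")
P=lambda u,v,z:at_z(m,(152+u/4,71+v/4),z,True)[:2]
yaw=lambda d:np.degrees(np.arctan2(d[1],d[0]))
a,b=P(316,380,.1),P(433,380,.1);print("abut",a,b,np.linalg.norm(a-b),"yaw x",yaw(a-b)-90)
for n,p,q,z in [("cheekL",(275,490),(273,265),.1),("cheekR",(475,490),(476,267),.1),("inL",(316,490),(316,345),.1),("inR",(433,490),(434,345),.1),("baseL",(211,485),(206,100),.03),("baseR",(547,485),(559,100),.03)]:
    p,q=P(*p,z),P(*q,z);print(n,p,q,yaw(q-p))
c,d=P(320,342,.1),P(432,342,.1);print("jaw edge",c,d,"gap",np.linalg.norm((a+b-c-d)/2))
l,r=P(273,267,.1),P(476,267,.1);print("cheek span",np.linalg.norm(l-r),yaw(l-r)-90)
tl,tr=P(83,190,.037),P(739,198,.037);print("tube",np.linalg.norm(tl-tr),yaw(tl-tr)-90,(tl+tr)/2)
br,bl=P(213,490,.03),P(546,490,.03);print("base back",np.linalg.norm(br-bl),yaw(br-bl)-90)
y=np.radians(18.5);ex=np.array([np.cos(y),np.sin(y)])
print("slot", (a+b)/2+ex*.0055)
t=cams.camera_model("top")
for u,v in [(157,222),(205,207)]: print("top abut",at_z(t,(180+u/5,173+v/5),.1))
E
```

```text
abut [0.50734134 0.41036605] [0.51661128 0.38210224] 0.02974516112460244 yaw x 18.158401655790044
cheekL [0.47628109 0.41190986] [0.53201321 0.42952414] 17.53927399101083
cheekR [0.49255724 0.36247102] [0.54732702 0.38102692] 18.716276723910628
inL [0.47964361 0.40173093] [0.51593196 0.41307041] 17.353107146578125
inR [0.48915059 0.37285403] [0.5252191  0.38472335] 18.215199193705413
baseL [0.45060275 0.43320382] [0.56726438 0.47016482] 17.579361852096078
baseR [0.48447587 0.33028248] [0.60088564 0.367154  ] 17.575027018120032
jaw edge [0.51697686 0.41233701] [0.52578756 0.38544685] gap 0.009774188448061603
cheek span 0.05086116025634344 18.093781409890553
tube 0.20223386097487628 17.617530061594465 [0.56066836 0.40138605]
base back 0.10749230296159772 18.219235559820675
slot [0.51719209 0.39797932]
top abut [0.50042193 0.40391849 0.1       ]
top abut [0.508778   0.37451361 0.1       ]
```

Emit:
jog_arm(
  increments=[
    [-18,50,0,0,0,0.12,0],
    [-38,100,0,0,0,0.24,0],
    [-57,150,10,0,0,0.36,0],
    [-76,200,20,0,0,0.48,0],
    [-95,250,30,0,0,0.6,0],
    [-114,305,40,0,0,0.7,0],
    [-136.5,360,50,0,0,0.704,0],
    [-136.5,360,50,0,0,0.704,0],
    [-136.5,360,50,0,0,0.704,0],
  ],
)

```text
clock: 4.1
tool_pos: [0.485, 0.0028, 0.2016]
tcp_rot: [0.0, 0.981, -0.192, 0.001]
ft_force: [0.4, -0.1, 0.3]
width: 0.997
finger_force: 0.0
```

```bash
python3 - <<'E'
from h import *
o=monitor.get_obs();print(o['tool_pos'],o['tcp_rot'])
M=R.from_quat(o['tcp_rot'],scalar_first=True);print("yaw",np.degrees(np.arctan2(M.as_matrix()[1,0],M.as_matrix()[0,0])))
m=cams.camera_model("wrist");im=cams.get_image("wrist")[:,:,::-1];cv2.imwrite("pics/w3raw.png",im)
print((proj(m,[.487,.0022,.108],True)[0]))
# detect the head: orange-ish pixels, bright
hsv=cv2.cvtColor(im,cv2.COLOR_BGR2HSV);mask=cv2.inRange(hsv,(8,70,110),(25,255,255))
n,l,st,ce=cv2.connectedComponentsWithStats(mask)
for i in range(1,n):
    if st[i,4]>300:
        r=cv2.minAreaRect(np.argwhere(l==i)[:,::-1].astype(np.float32));b=cv2.boxPoints(r)
        P=np.array([at_z(m,p,.108,True)[:2] for p in b]);print(st[i],"box",b.round(1).tolist(),"centre",P.mean(0),"sides",[np.linalg.norm(P[k]-P[k-1]).round(4) for k in range(4)],"yaws",[np.degrees(np.arctan2(*(P[k]-P[k-1])[::-1])).round(1) for k in range(4)])
        print("rel tool mm",1e3*M.inv().apply(np.r_[P.mean(0)-o['tool_pos'][:2],0]))
E
```

```text
[0.48499855 0.0028342  0.20156934] [ 7.92266668e-05  9.81427646e-01 -1.91830873e-01  8.28143737e-04]
yaw -22.11931778926862
[250.93869078 190.41707522]
[   8    0   81   80 3171] box [[-5.400000095367432, 58.20000076293945], [53.099998474121094, -24.700000762939453], [88.5999984741211, 0.4000000059604645], [30.0, 83.30000305175781]] centre [0.71718902 0.13477345] sides [np.float64(0.0705), np.float64(0.1086), np.float64(0.0641), np.float64(0.0985)] yaws [np.float64(35.2), np.float64(-69.1), np.float64(-152.6), np.float64(113.7)]
rel tool mm [ 165.42146663 -209.65692216    0.3079354 ]
[ 90 179  50  59 373] box [[88.69999694824219, 182.60000610351562], [93.0, 179.0], [139.60000610351562, 234.6999969482422], [135.3000030517578, 238.3000030517578]] centre [0.51827262 0.12618884] sides [np.float64(0.0683), np.float64(0.0063), np.float64(0.0677), np.float64(0.0063)] yaws [np.float64(16.2), np.float64(-79.9), np.float64(-163.8), np.float64(105.8)]
rel tool mm [-1.56223598e+01 -1.26804857e+02 -5.29957381e-03]
[232 178  31  25 748] box [[232.0, 178.0], [262.0, 178.0], [262.0, 202.0], [232.0, 202.0]] centre [0.48847909 0.0051727 ] sides [np.float64(0.0208), np.float64(0.0249), np.float64(0.0208), np.float64(0.0254)] yaws [np.float64(-23.1), np.float64(-112.2), np.float64(158.3), np.float64(67.9)]
rel tool mm [ 2.34385323 -3.47694158  0.00444526]
```

Emit:
jog_arm(
  increments=[
    [1,-3,0,0,0,0,0],
    [1,-3,50,0,0,0,0],
    [1,-3,90,0,0,0,0],
    [1,-3,116,0,0,0,0],
    [1,-3,116,0,0,0,0],
    [1,-3,116,0,0,0,0.5],
    [1,-3,116,0,0,0,0.8],
    [1,-3,116,0,0,0,0.8],
    [1,-3,116,0,0,0,0.8],
    [1,-3,116,0,0,0,0.8],
    [1,-3,116,0,0,0,0.8],
  ],
  squeeze=15,
)

```text
clock: 5.52
tool_pos: [0.4872, 0.0063, 0.0847]
tcp_rot: [0.0, 0.982, -0.191, 0.0]
ft_force: [-1.0, -0.4, -0.4]
width: 0.356
finger_force: 0.0
```

Emit:
jog_arm(
  increments=[
    [0,0,0,0,0,0,0.85],
    [0,0,0,0,0,0,0.85],
    [0,0,0,0,0,0,0.85],
    [0,0,0,0,0,0,0.85],
  ],
  squeeze=15,
)

```text
clock: 6.02
tool_pos: [0.4872, 0.0063, 0.0846]
tcp_rot: [0.0, 0.982, -0.19, -0.0]
ft_force: [-1.0, -0.5, 0.7]
width: 0.294
finger_force: 15.0
```

Emit:
jog_arm(
  increments=[
    [0,0,-20,0,0,0,0.85],
    [0,0,-60,0,0,0,0.85],
    [0,0,-110,0,0,0,0.85],
    [0,0,-155,0,0,0,0.85],
    [0,0,-155,0,0,0,0.85],
    [0,0,-155,0,0,0,0.85],
  ],
)

```text
clock: 6.78
tool_pos: [0.4867, 0.0062, 0.2388]
tcp_rot: [0.0, 0.982, -0.191, -0.0]
ft_force: [0.7, -0.8, -1.9]
width: 0.294
finger_force: 15.0
```

```bash
python3 - <<'E'
from h import *
o=monitor.get_obs();print(o['tool_pos'],o['tcp_rot'],o['width'],o['finger_force'])
m=cams.camera_model("wrist");im=cams.get_image("wrist")[:,:,::-1];cv2.imwrite("pics/w4raw.png",im)
M=R.from_quat(o['tcp_rot'],scalar_first=True)
T=lambda p:np.array(o['tool_pos'])+M.apply(np.array(p)*1e-3)
# model in tool frame (mm): head at z=-23, tip z=77; head centre x ~1.3
for n,p in dict(h1=(12.8,13,-23),h2=(12.8,-13,-23),h3=(-9.9,13,-23),h4=(-9.9,-13,-23),t1=(-3.9,13,77),t2=(-3.9,-13,77),t0=(-9.9,0,77)).items(): print(n,proj(m,T(p),True)[0].round(1))
c=proj(m,T((0,0,0)),True)[0]; x,y=int(c[0])-60,int(c[1])-50;print(x,y)
cv2.imwrite("pics/w4.png",cv2.resize(np.clip(im[y:y+90,x:x+120]*1.4,0,255).astype(np.uint8),(800,600),interpolation=cv2.INTER_CUBIC))
E
```

```text
[0.4866765  0.00618901 0.2388472 ] [ 2.23024771e-04  9.81685477e-01 -1.90508267e-01 -4.18862721e-04] 0.2940163594404525 14.999914196268946
h1 [279.3 233.1]
h2 [222.  233.1]
h3 [277.6 275.9]
h4 [223.8 275.9]
t1 [267.5 202.9]
t2 [234.6 203. ]
t0 [251.1 210.2]
190 188
```

View pics/w4.png

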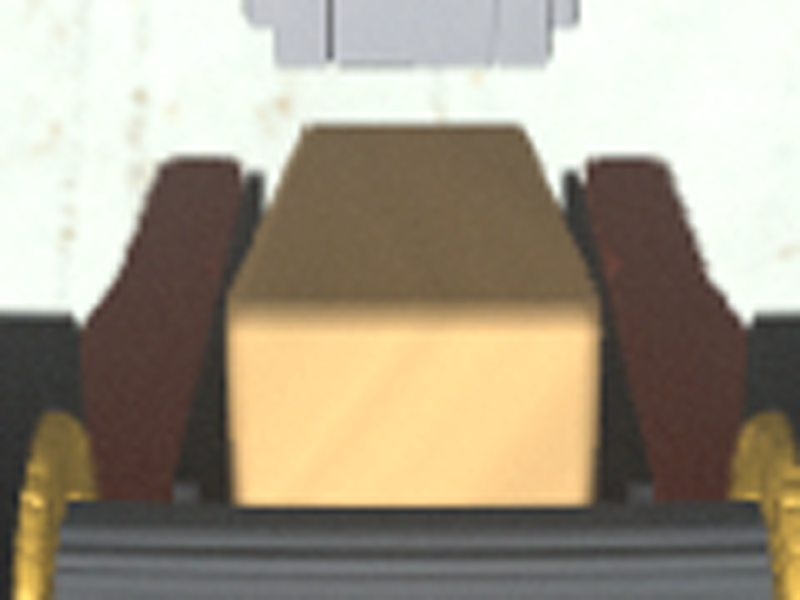

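The held wedge's tip edge is at (303–522,127) and its head edge at (230–598,300). That means it leans about 1.9° in the grip, tip towards −x, so I'll tilt the tool to upright it and hover over the slot.

Emit:
jog_arm(
  increments=[
    [-15,-50,0,0.002,0.004,-0.09,0.85],
    [-30,-100,0,0.003,0.008,-0.18,0.85],
    [-45,-150,0,0.005,0.012,-0.27,0.85],
    [-60,-200,0,0.006,0.017,-0.36,0.85],
    [-75,-250,0,0.008,0.022,-0.46,0.85],
    [-90,-300,0,0.01,0.027,-0.57,0.85],
    [-105,-350,0,0.011,0.031,-0.694,0.85],
    [-113,-380,0,0.011,0.031,-0.694,0.85],
    [-113,-380,25,0.011,0.031,-0.694,0.85],
    [-113,-380,48,0.011,0.031,-0.694,0.85],
    [-113,-380,48,0.011,0.031,-0.694,0.85],
    [-113,-380,48,0.011,0.031,-0.694,0.85],
  ],
)

```text
clock: 8.32
tool_pos: [0.5244, 0.4012, 0.1914]
tcp_rot: [-0.002, 0.988, 0.155, 0.016]
ft_force: [-0.1, -0.3, -0.5]
width: 0.291
finger_force: 15.0
```

```bash
python3 - <<'E'
from h import *
o=monitor.get_obs();print(o['tool_pos'],o['tcp_rot'],o['width'],o['finger_force'],o['joints'].round(2))
m=cams.camera_model("wrist");im=cams.get_image("wrist")[:,:,::-1];cv2.imwrite("pics/w5raw.png",im)
M=R.from_quat(o['tcp_rot'],scalar_first=True);A=M.as_matrix();print(A.round(3),"yaw",np.degrees(np.arctan2(A[1,0],A[0,0])))
s=cams.camera_model("scene");sc=cams.get_image("scene")[:,:,::-1];cv2.imwrite("pics/s5raw.png",sc)
T=lambda p:np.array(o['tool_pos'])+M.apply(np.array(p)*1e-3)
c=proj(m,T((-8,0,77)),True)[0];x,y=int(c[0])-40,int(c[1])-50;print(x,y,c)
c=proj(s,T((-8,0,60)))[0];X,Y=int(c[0])-32,int(c[1])-48;print(X,Y)
a=cv2.resize(im[y:y+60,x:x+80],(800,600),interpolation=cv2.INTER_CUBIC)[:,150:650]
b=cv2.resize(sc[Y:Y+80,X:X+40],(300,600),interpolation=cv2.INTER_CUBIC)
cv2.imwrite("pics/w5.png",np.clip(np.hstack([a,b])*1.5,0,255).astype(np.uint8))
E
```

```text
[0.52437064 0.40118399 0.19144866] [-0.00241858  0.98780905  0.15487531  0.01552648] 0.2913176273468858 14.999923831405795 [-0.28  0.59 -0.68  1.55  0.42  1.13 -2.31]
[[ 0.952  0.306  0.03 ]
 [ 0.306 -0.952  0.01 ]
 [ 0.031  0.    -1.   ]] yaw 17.821375503800116
211 157 [251.77758617 207.74720162]
183 113
```

View pics/w5.png

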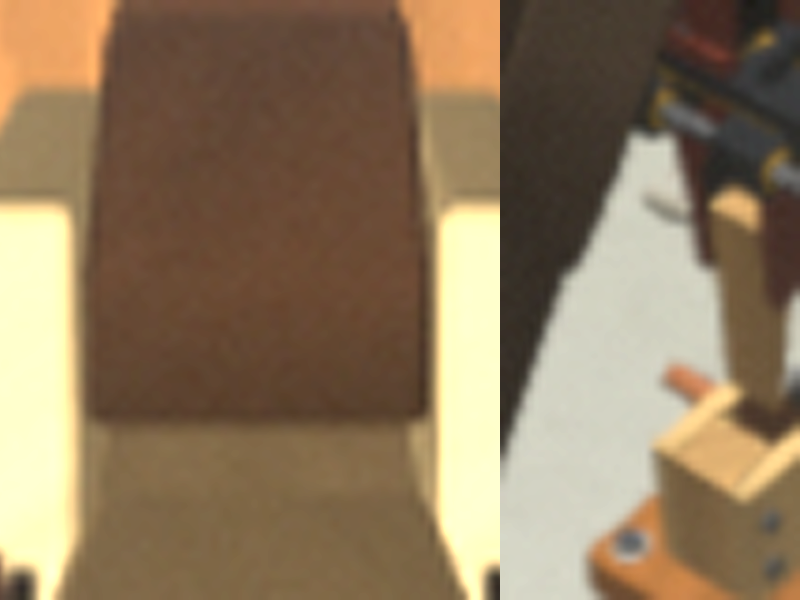

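The left panel shows the jaw edge at V≈418 and the wedge tip edge at about V≈490. The cheeks' inner edges are at U=78 and 437. The right panel shows the tip just over the slot. I'll get the edges from intensity profiles.

```bash
python3 - <<'E'
from h import *
im=cv2.imread("pics/w5raw.png").astype(float)
print("v 190-225 centre",[(v,im[v,240:264].mean(0).round().astype(int).tolist()) for v in range(194,222)])
for v in (200,202,204,206,208,211,214): print(v,im[v,229:275].mean(1).round().astype(int).tolist())
m=cams.camera_model("wrist");o=monitor.get_obs();M=R.from_quat(o['tcp_rot'],scalar_first=True)
T=lambda p:np.array(o['tool_pos'])+M.apply(np.array(p)*1e-3)
print("pred tip edge",proj(m,[T((-7.2,13,77)),T((-7.2,-13,77)),T((-13.2,0,77))],True).round(1).tolist(),T((-10.2,0,77)))
C=np.array([.51198-.0002,.39623+.0008]);ex=np.array([.952,.306]);ey=np.array([-.306,.952])
P=lambda x,y,z:np.r_[C+ex*x+ey*y,z]
for n,p in dict(abut=P(0,0,.1),jaw=P(.011,0,.1),jawL=P(.0115,.0145,.1),jawR=P(.0115,-.0145,.1),ckL=P(.01,.015,.1),ckR=P(.01,-.015,.1),ckEndL=P(.03,.015,.1),ckEndR=P(.03,-.015,.1)).items(): print(n,proj(m,p,True)[0].round(1))
E
```

```text
v 190-225 centre [(194, [32, 45, 63]), (195, [32, 45, 62]), (196, [31, 44, 62]), (197, [31, 44, 61]), (198, [30, 43, 59]), (199, [38, 55, 71]), (200, [47, 68, 84]), (201, [49, 72, 88]), (202, [49, 71, 88]), (203, [49, 72, 88]), (204, [50, 72, 88]), (205, [49, 72, 88]), (206, [47, 69, 85]), (207, [46, 67, 83]), (208, [47, 68, 83]), (209, [47, 68, 84]), (210, [47, 68, 84]), (211, [47, 69, 84]), (212, [47, 69, 85]), (213, [47, 69, 85]), (214, [48, 70, 85]), (215, [47, 69, 85]), (216, [48, 70, 86]), (217, [48, 69, 85]), (218, [48, 69, 86]), (219, [47, 70, 85]), (220, [47, 70, 86]), (221, [48, 70, 86])]
200 [185, 186, 186, 167, 131, 85, 81, 76, 64, 66, 65, 67, 68, 67, 66, 67, 67, 68, 67, 66, 66, 64, 65, 65, 66, 66, 67, 66, 65, 65, 66, 66, 66, 67, 66, 66, 67, 69, 95, 98, 102, 179, 180, 183, 182, 182]
202 [187, 186, 187, 167, 134, 86, 81, 74, 68, 70, 70, 70, 71, 71, 71, 70, 70, 71, 69, 68, 70, 68, 68, 69, 69, 68, 68, 71, 69, 71, 70, 69, 69, 69, 68, 69, 70, 69, 89, 98, 104, 179, 180, 183, 184, 184]
204 [187, 188, 187, 166, 131, 87, 81, 69, 69, 70, 69, 70, 71, 70, 71, 72, 71, 70, 70, 69, 68, 
[... 449 characters left out ...]
5, 64, 64, 66, 66, 65, 65, 103, 178, 185, 187, 187, 186]
211 [175, 176, 180, 165, 115, 77, 69, 68, 68, 67, 67, 70, 67, 67, 67, 65, 66, 68, 65, 68, 65, 69, 69, 68, 67, 67, 67, 66, 67, 66, 66, 66, 65, 63, 66, 66, 66, 64, 66, 66, 67, 107, 182, 180, 178, 175]
214 [114, 176, 184, 106, 75, 66, 68, 69, 69, 67, 69, 68, 67, 67, 68, 69, 67, 66, 67, 68, 67, 66, 69, 68, 68, 68, 68, 68, 67, 67, 69, 67, 67, 67, 66, 65, 66, 65, 64, 64, 65, 66, 94, 174, 172, 112]
pred tip edge [[268.2, 206.7], [235.4, 206.8], [251.8, 213.9]] [0.51747671 0.39907605 0.1151243 ]
abut [252. 212.]
jaw [252.  199.5]
jawL [234.8 199. ]
jawR [269.3 198.9]
ckL [234.2 200.7]
ckR [269.8 200.6]
ckEndL [233.9 177.3]
ckEndR [270.1 177.3]
```

The tip is aligned within about 1 mm: tip edge at v≈206 against a predicted 206.7, jaw edge at 199, and both centred near u≈251.8. I'll lower it, with a −1 mm shift in x.

Emit:
jog_arm(
  increments=[
    [-1,0,0,0,0,0,0.85],
    [-1.2,0,8,0,0,0,0.85],
    [-1.5,0,16,0,0,0,0.85],
    [-1.7,0,24,0,0,0,0.85],
    [-1.7,0,24,0,0,0,0.85],
  ],
)

```text
clock: 9.05
tool_pos: [0.5233, 0.4003, 0.1665]
tcp_rot: [-0.002, 0.988, 0.155, 0.015]
ft_force: [0.4, 0.3, -1.7]
width: 0.292
finger_force: 15.0
```

Emit:
jog_arm(
  increments=[
    [-0.2,0,6,0,0,0,0.85],
    [-0.4,0,12,0,0,0,0.85],
    [-0.5,0,15,0,0,0,0.85],
    [-0.5,0,15,0,0,0,0.85],
  ],
)

```text
clock: 9.55
tool_pos: [0.5234, 0.4006, 0.1522]
tcp_rot: [-0.002, 0.988, 0.155, 0.016]
ft_force: [-1.0, -0.2, -0.9]
width: 0.294
finger_force: 15.0
```

Emit:
jog_arm(
  increments=[
    [-0.1,0,3,0,0,0,0.85],
    [-0.1,0,3,0,0,0,0.85],
  ],
)

```text
clock: 9.8
tool_pos: [0.5237, 0.4007, 0.1495]
tcp_rot: [-0.002, 0.988, 0.155, 0.016]
ft_force: [-0.6, -0.0, -0.0]
width: 0.291
finger_force: 15.0
```

Emit:
jog_arm(
  increments=[
    [0,0,0,0,0,0,0.7],
    [0,0,0,0,0,0,0.5],
    [0,0,0,0,0,0,0.5],
    [0,0,0,0,0,0,0.5],
    [0,0,0,0,0,0,0.5],
    [0,0,-20,0,0,0,0.5],
    [0,0,-50,0,0,0,0.5],
    [0,0,-90,0,-0.03,0,0.5],
    [0,0,-90,0,-0.03,0,0.5],
    [0,0,-90,0,-0.03,0,0.5],
  ],
)

```text
clock: 11.05
tool_pos: [0.5208, 0.3998, 0.2401]
tcp_rot: [-0.0, 0.988, 0.155, 0.002]
ft_force: [-0.2, -0.4, -0.6]
width: 0.5
finger_force: 0.0
```

```bash
python3 - <<'E'
from h import *
o=monitor.get_obs();print(o['tool_pos'],o['tcp_rot'],o['ft_force'],o['width'])
m=cams.camera_model("wrist");im=cams.get_image("wrist")[:,:,::-1];cv2.imwrite("pics/w6raw.png",im)
sc=cams.get_image("scene")[:,:,::-1];s=cams.camera_model("scene")
C=np.array([.51178,.39703]);ex=np.array([.952,.306])
H=np.r_[C+ex*.01135,.170]
c=proj(m,H,True)[0];print("head pred",c);x,y=int(c[0])-55,int(c[1])-50
d=proj(s,H)[0];print("scene head pred",d);X,Y=int(d[0])-20,int(d[1])-25
a=cv2.resize(im[y:y+100,x:x+110],(495,450),interpolation=cv2.INTER_CUBIC)
b=cv2.resize(sc[Y:Y+60,X:X+40],(300,450),interpolation=cv2.INTER_CUBIC);print(x,y,X,Y)
cv2.imwrite("pics/w6.png",np.clip(np.hstack([a,b])*1.5,0,255).astype(np.uint8))
E
```

```text
[0.52082352 0.39982639 0.24008377] [-1.21699298e-04  9.87945605e-01  1.54793660e-01  1.54616286e-03] [-0.17911978 -0.41594843 -0.57383965] 0.5002374988367156
head pred [251.6694524 198.5399778]
scene head pred [216.17456477 151.44293763]
196 148 196 126
```

View pics/w6.png

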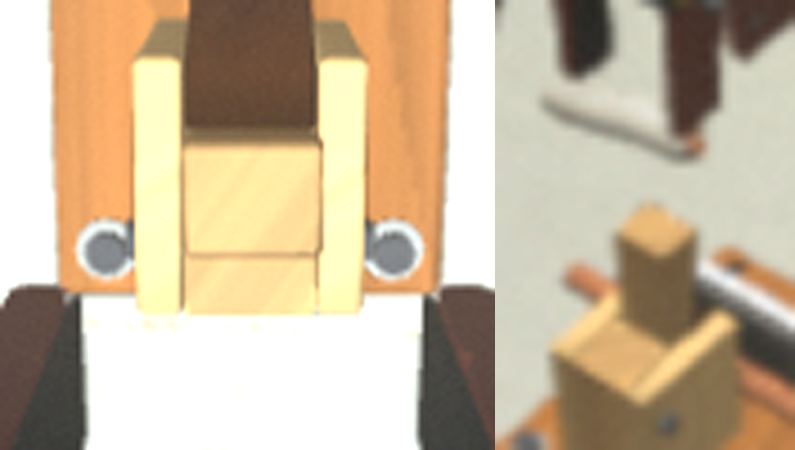

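```bash
python3 - <<'E'
from h import *
m=cams.camera_model("wrist");s=cams.camera_model("scene")
C=np.array([.51178,.39703]);ex=np.array([.952,.306]);ey=np.array([-.306,.952])
for z in (.13,.14,.15,.16,.17,.175):
    P=[np.r_[C+ex*x+ey*y,z] for x,y in ((0,.013),(0,-.013),(.0227,.013),(.0227,-.013))]
    u=proj(m,P,True);v=proj(s,P)
    print(z,"w6",((u-[196,148])*4.5).round().tolist(),"s6",((v-[196,126])*7.5+[495,0]).round().tolist())
P=[np.r_[C+ex*x+ey*y,.1] for x,y in ((0,.015),(0,-.015),(.0,.026),(.0,-.026))]
print("cheeks",((proj(m,P,True)-[196,148])*4.5).round().tolist(),((proj(s,P)-[196,126])*7.5+[495,0]).round().tolist())
E
```

```text
0.13 w6 [[184.0, 225.0], [314.0, 225.0], [182.0, 113.0], [315.0, 113.0]] s6 [[609.0, 264.0], [658.0, 293.0], [646.0, 233.0], [694.0, 261.0]]
0.14 w6 [[181.0, 239.0], [316.0, 239.0], [180.0, 124.0], [318.0, 123.0]] s6 [[607.0, 247.0], [657.0, 275.0], [644.0, 215.0], [693.0, 244.0]]
0.15 w6 [[179.0, 255.0], [319.0, 255.0], [177.0, 135.0], [321.0, 135.0]] s6 [[606.0, 229.0], [655.0, 257.0], [643.0, 198.0], [692.0, 226.0]]
0.16 w6 [[176.0, 272.0], [322.0, 272.0], [174.0, 147.0], [324.0, 147.0]] s6 [[604.0, 211.0], [654.0, 239.0], [642.0, 179.0], [691.0, 208.0]]
0.17 w6 [[173.0, 290.0], [325.0, 290.0], [170.0, 161.0], [327.0, 161.0]] s6 [[602.0, 192.0], [653.0, 221.0], [640.0, 161.0], [690.0, 189.0]]
0.175 w6 [[171.0, 300.0], [326.0, 300.0], [169.0, 168.0], [329.0, 168.0]] s6 [[601.0, 183.0], [652.0, 212.0], [639.0, 152.0], [690.0, 180.0]]
cheeks [[181.0, 187.0], [317.0, 187.0], [131.0, 187.0], [366.0, 187.0]] [[610.0, 313.0], [665.0, 346.0], [590.0, 301.0], [686.0, 359.0]]
```

The picture shows the wedge standing by itself, upright between the cheeks, with its head at about z=0.15 and nothing touching it. Now I'll close the fingers and move above the head.

Emit:
jog_arm(
  increments=[
    [2,0,0,0,0,0,1],
    [2,0,0,0,0,0,1],
    [2,0,0,0,0,0,1],
    [2,0,0,0,0,0,1],
    [2,0,20,0,0,0,1],
    [2,0,40,0,0,0,1],
    [2,0,60,0,0,0,1],
    [2,0,66,0,0,0,1],
    [2,0,66,0,0,0,1],
  ],
  squeeze=10,
)

```text
clock: 12.28
tool_pos: [0.5227, 0.4005, 0.1729]
tcp_rot: [0.0, 0.988, 0.155, 0.001]
ft_force: [0.7, -0.1, -0.5]
width: 0.008
finger_force: 0.0
```

Emit:
jog_arm(
  increments=[
    [0,0,2,0,0,0,1],
    [0,0,4,0,0,0,1],
    [0,0,6,0,0,0,1],
    [0,0,7,0,0,0,1],
    [0,0,8,0,0,0,1],
    [0,0,8,0,0,0,1],
  ],
)

```text
clock: 13.02
tool_pos: [0.5229, 0.4006, 0.1656]
tcp_rot: [-0.0, 0.988, 0.155, 0.001]
ft_force: [0.4, -0.2, -0.1]
width: 0.003
finger_force: 0.2
```

Emit:
jog_arm(
  increments=[
    [0,0,1,0,0,0,1],
    [0,0,2,0,0,0,1],
    [0,0,2,0,0,0,1],
  ],
)

```text
clock: 13.4
tool_pos: [0.5229, 0.4009, 0.1642]
tcp_rot: [-0.0, 0.988, 0.155, 0.001]
ft_force: [-0.8, -0.6, 5.8]
width: 0.004
finger_force: 2.7
```

Emit:
jog_arm(
  increments=[
    [0,0,0.4,0,0,0,1],
    [0,0,0.4,0,0,0,1],
    [0,0,0.4,0,0,0,1],
  ],
)

```text
clock: 13.78
tool_pos: [0.5229, 0.401, 0.1641]
tcp_rot: [-0.0, 0.988, 0.155, 0.002]
ft_force: [-2.0, -1.0, 6.9]
width: 0.006
finger_force: 3.5
```

Emit:
jog_arm(
  increments=[
    [0,0,0.4,0,0,0,1],
    [0,0,0.7,0,0,0,1],
    [0,0,0.7,0,0,0,1],
  ],
)

```text
clock: 14.15
tool_pos: [0.5228, 0.4012, 0.1637]
tcp_rot: [-0.0, 0.988, 0.155, 0.002]
ft_force: [-1.6, -2.1, 8.0]
width: 0.003
finger_force: 4.3
```

Emit:
jog_arm(
  increments=[
    [0,0,0.4,0,0,0,1],
    [0,0,0.8,0,0,0,1],
    [0,0,0.8,0,0,0,1],
  ],
)

```text
clock: 14.52
tool_pos: [0.5228, 0.4013, 0.1632]
tcp_rot: [-0.001, 0.988, 0.155, 0.002]
ft_force: [-2.4, -1.3, 10.3]
width: 0.003
finger_force: 5.2
```

Emit:
jog_arm(
  increments=[
    [0,0,0.4,0,0,0,1],
    [0,0,0.8,0,0,0,1],
    [0,0,0.8,0,0,0,1],
  ],
)

```text
clock: 14.9
tool_pos: [0.5228, 0.4015, 0.1628]
tcp_rot: [-0.001, 0.988, 0.155, 0.002]
ft_force: [-3.2, -1.8, 13.0]
width: 0.008
finger_force: 6.3
```

Emit:
jog_arm(
  increments=[
    [0,0,0.3,0,0,0,1],
    [0,0,0.5,0,0,0,1],
    [0,0,0.5,0,0,0,1],
    [0,0,0.5,0,0,0,1],
  ],
)

```text
clock: 15.4
tool_pos: [0.5228, 0.4016, 0.1625]
tcp_rot: [-0.001, 0.988, 0.155, 0.002]
ft_force: [-3.6, -1.9, 14.8]
width: 0.006
finger_force: 7.0
```

Emit:
jog_arm(
  increments=[
    [0,0,0.4,0,0,0,1],
    [0,0,0.4,0,0,0,1],
    [0,0,0.4,0,0,0,1],
  ],
)

```text
clock: 15.78
tool_pos: [0.5228, 0.4017, 0.1623]
tcp_rot: [-0.001, 0.988, 0.155, 0.002]
ft_force: [-4.4, -2.0, 15.5]
width: 0.009
finger_force: 7.4
```

Now I'll lift off, then press again to about 12 N to check that it no longer sinks.

Emit:
jog_arm(
  increments=[
    [0,0,-3,0,0,0,1],
    [0,0,-8,0,0,0,1],
    [0,0,-8,0,0,0,1],
    [0,0,-4,0,0,0,1],
    [0,0,-2.5,0,0,0,1],
    [0,0,-2,0,0,0,1],
    [0,0,-1.5,0,0,0,1],
    [0,0,-1,0,0,0,1],
    [0,0,-1,0,0,0,1],
  ],
)

```text
clock: 16.9
tool_pos: [0.5229, 0.4005, 0.1623]
tcp_rot: [0.0, 0.988, 0.155, 0.001]
ft_force: [-2.7, -3.6, 11.0]
width: 0.006
finger_force: 5.8
```

Emit:
jog_arm(
  increments=[
    [0,0,0.5,0,0,0,1],
    [0,0,0.8,0,0,0,1],
    [0,0,0.8,0,0,0,1],
  ],
)

```text
clock: 17.27
tool_pos: [0.5229, 0.4009, 0.1621]
tcp_rot: [-0.0, 0.988, 0.155, 0.002]
ft_force: [-3.7, -4.0, 15.9]
width: 0.004
finger_force: 7.5
```

Emit:
jog_arm(
  increments=[
    [0,0,-5,0,0,0,1],
    [0,0,-30,0,0,0,1],
    [0,0,-70,0,0,0,1],
    [0,0,-95,0,0,0,1],
    [0,0,-95,0,0,0,1],
    [0,0,-95,0,0,0,1],
  ],
)

```text
clock: 18.02
tool_pos: [0.5225, 0.4, 0.2538]
tcp_rot: [0.0, 0.988, 0.155, 0.0]
ft_force: [-0.5, -0.0, 0.1]
width: 0.006
finger_force: 0.0
```

```bash
python3 - <<'E'
from h import *
o=monitor.get_obs();print(o['tool_pos'],o['ft_force'])
m=cams.camera_model("wrist");im=cams.get_image("wrist")[:,:,::-1]
C=np.array([.51178,.39703]);ex=np.array([.952,.306])
c=proj(m,np.r_[C+ex*.03,.08],True)[0];x,y=int(c[0])-72,int(c[1])-54
print(x,y);old=cv2.imread("pics/w6raw.png")
cv2.imwrite("pics/w7.png",np.clip(cv2.resize(im[y:y+108,x:x+144],(800,600),interpolation=cv2.INTER_CUBIC)*1.3,0,255).astype(np.uint8))
E
```

```text
[0.52246335 0.40000109 0.25377971] [-0.46286761 -0.03144124  0.09208355]
179 102
```

View pics/w7.png

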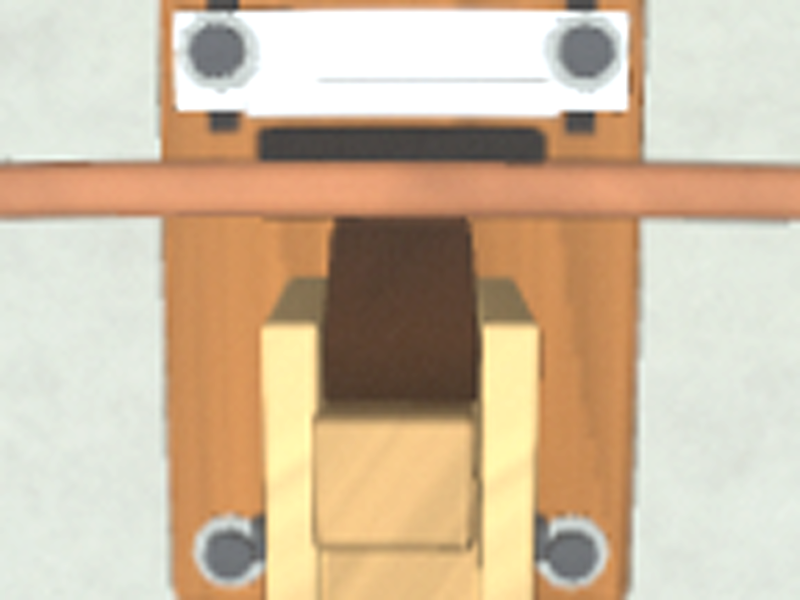

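The tube now lies squarely against the rubber stop (v≈160) and the jaw against the tube (v≈217). The wedge head is upright at (395,480) and the fingers are clear. I'm handing in.

```bash
python3 -c "
from station import bot
print(bot.close_job())"
```

```text
the job is handed in; nothing more can be done
None
```

I put the wedge in the slot, let go of it, and pressed it tight with pushes of at most about 16 N. It sank 0.2 mm or less on the last push, the fingers are clear of it, and the job was handed in at about 18 s; no verdict was returned.

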